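Lap the base of a V-block and hold it up for inspection

TASK

Take the steel V-block, set its flat base down at the green end of the lapping plate and, pressing it down lightly (about 10 to 30 N), slide it in one straight stroke along the middle of the plate to the red end without lifting it on the way. Then lift it straight up off the red end and finish while still holding it there in the gripper, steady and level, about 12 cm above the plate, so that its ground base can be inspected. Leave the grease pot, the tape roll and the label roll where they are.

Things in the scene. Friction and masses are not known exactly. Their poses are not given: they have to be found in the camera images.
- v_block: loose ground-steel V-block, light grey, 44 x 50 x 34 mm, about 0.4 kg, standing on the worktop on its flat base with the V groove upward. Origin at the centre of its base; z up; x (44 mm) runs along the groove; the two outer faces across y are flat, plain and parallel, 50 mm apart and 34 mm high: the place to grasp.
- lapping_plate: fixed lapping plate on the worktop: grey base 236 x 104 mm and 12 mm high, carrying a bright flat steel face 200 x 90 mm whose top is 20 mm above the worktop (the few fine dark lines on it are only drawn). A green strip marks the start end, a red strip the finish end. Origin under its centre at worktop height; x runs along the 200 mm length from the green to the red end, y across, z up. It is rigid: a block pressed on it sinks by less than 1 mm.
- lap_start (a point): start place, on the top of the plate's steel face, on its centre line, 70 mm from its centre towards the green end (30 mm from the face's end): where the centre of the V-block's base is set down, to within about 20 mm
- lap_finish (a point): finish place, on the top of the plate's steel face, on its centre line, 70 mm from its centre towards the red end (30 mm from the face's end): where the centre of the V-block's base ends its stroke, to within about 20 mm
- grease_pot: loose green grease pot with a black lid, 64 mm across, 44 mm high, standing near the V-block (the two may change places); origin at the centre of its underside. A bystander.
- tape_2: loose roll of black tape lying flat, 63 mm across, 19 mm high; origin at the centre of its underside. A bystander. Behind it, from about 0.6 m ahead of the robot base and to the left, stands a fixed machine with an overhanging head: swing the arm in front of it, drawn in.
- label_roll: loose roll of white blank labels lying flat, 68 mm across, 30 mm high; origin at the centre of its underside. A bystander.
Things that resemble listed ones, but are neither listed nor needed, are in the scene too. Leave any pink look-alike of the v_block alone.

How it is judged:
On the way, in this order (a step that is already met when the one before it is completed fails the run):
1. the V-block stands flat on the start place at the green end and is pressed onto the plate with more than 6 N (horizontal distance between v_block and lap_start below 0.02 m and contact force between v_block and the fingers above 2 N and contact force between v_block and lapping_plate above 6 N and angle between v_block's own z axis and vertical below 0.06 rad), for 0.1 s.
2. it passes the first third of the stroke flat, within 20 mm of the plate's centre line, still pressed with more than 6 N (x of v_block in the frame of lapping_plate between -0.04 and -0.02 m and y of v_block in the frame of lapping_plate between -0.02 and 0.02 m and contact force between v_block and lapping_plate above 6 N and angle between v_block's own z axis and vertical below 0.06 rad).
3. it passes the middle of the stroke flat, within 20 mm of the plate's centre line, still pressed with more than 6 N (x of v_block in the frame of lapping_plate between -0.01 and 0.01 m and y of v_block in the frame of lapping_plate between -0.02 and 0.02 m and contact force between v_block and lapping_plate above 6 N and angle between v_block's own z axis and vertical below 0.06 rad).
4. it passes the last third of the stroke flat, within 20 mm of the plate's centre line, still pressed with more than 6 N (x of v_block in the frame of lapping_plate between 0.02 and 0.04 m and y of v_block in the frame of lapping_plate between -0.02 and 0.02 m and contact force between v_block and lapping_plate above 6 N and angle between v_block's own z axis and vertical below 0.06 rad).
5. it arrives at the finish place at the red end, still flat and pressed with more than 6 N (horizontal distance between v_block and lap_finish below 0.02 m and contact force between v_block and lapping_plate above 6 N and angle between v_block's own z axis and vertical below 0.06 rad), for 0.1 s.
At the end, for the whole second after the job is handed in: The gripper still holds the V-block, its base 80 to 180 mm above the plate's face, its centre within 50 mm (horizontally) of the finish place at the red end, level within 0.09 rad (5 degrees), not moving (under 20 mm/s and 0.1 rad/s) and carried by the fingers alone, clear of the plate (z of v_block in the frame of lapping_plate between 0.1 and 0.2 m and horizontal distance between v_block and lap_finish below 0.05 m and angle between v_block's own z axis and vertical below 0.09 rad and linear speed of v_block below 0.02 m/s and angular speed of v_block below 0.1 rad/s and contact force between v_block and the fingers above 2 N and contact force between v_block and lapping_plate below 0.1 N); the arm keeps its last pose, push and grip.
It fails at once if the V-block leaves the plate in mid-stroke (4 to 30 mm above its face, between the two end places) (x of v_block in the frame of lapping_plate between -0.045 and 0.045 m and y of v_block in the frame of lapping_plate between -0.06 and 0.06 m and z of v_block in the frame of lapping_plate between 0.024 and 0.05 m).
It fails at once if the V-block is pressed on the plate with more than 60 N in mid-stroke, between the two end places (x of v_block in the frame of lapping_plate between -0.045 and 0.045 m and contact force between v_block and lapping_plate above 60 N).
It fails at once if the grease pot is moved more than 15 mm (distance of grease_pot from where it was at the start of the episode above 0.015 m).
It fails at once if the black tape roll is moved more than 15 mm (distance of tape_2 from where it was at the start of the episode above 0.015 m).
It fails at once if the label roll is moved more than 15 mm (distance of label_roll from where it was at the start of the episode above 0.015 m).
It also fails if it takes over 58 s, if anything falls off the work surface, if the arm or the gripper's body presses on something with over 40 N, if the wrist force passes 120 N, or if a joint passes its speed limit or range.

ROBOT

A 7-joint arm with a two-finger parallel gripper is mounted at the origin on a cart in front of the work surface, level with it; the furniture and walls round the work are solid. World frame = base frame: x ahead of the robot, y to its left, z up, the work surface at z = 0. Lengths are in m, angles in rad, forces in N, time in s.
With the tool pointing down it reaches from about 0.4 to 0.85 m from the base axis. Payload 4.5 kg.
Tool frame: the origin (TCP) lies on the mounting face of the last link; the fingertips stand 166 mm ahead of it and the grasp point (between the pads) lies 147 mm ahead of it; y points along the fingers, z is the direction in which the jaws open and shut, and the axes are right-handed (so a half turn about y gives the same grasp; the last joint's range is limited). The gripper opens to 88 mm and grips with 3 to 60 N. Pads are 18 mm wide; open, the fingers measure 123 mm over their backs; the gripper's body (75 mm by 187 mm) begins 45 mm behind the grasp point.
Start: joints at [1.369, 0.689, -0.195, 1.565, 0.157, 0.902, -0.215], TCP at [0.146, -0.608, 0.405] pointing down, gripper open.
Joint ranges: [-3.01, 3.01], [-0.46, 2.08], [-1.47, 1.51], [0.13, 2.56], [-1, 4.14], [0.04, 2.09], [-2.66, 2.66]. Speed limits (rad/s): [2.57, 2.57, 3.14, 3.14, 3.14, 3.14, 3.14].

INTERFACE

Orientations are given as a unit quaternion [x, y, z, w].
In Python, from plant import r gives the robot as it stands.
- The arm moves only by the tool arm_command, never from a script. Its argument "deltas" is a list of rows, each an object of numbers: "dx", "dy", "dz": the shift along the tool's x, y, z each as a share of 1000 mm, from -1 to 1; "wx", "wy", "wz": the turn, a rotation vector about the tool's x, y, z each as a share of 45 degrees, from -1 to 1. In form: [{"dx": .., "dy": .., "dz": .., "wx": .., "wy": .., "wz": ..}, ...]. A call has exactly 5 rows; each row is the pose to reach, as a shift and turn from the pose commanded when the call began, along the tool's axes at that moment; what a row does not reach only later rows make up. A row lasts 1/10 s, in which the tool goes at most 50 mm and 8.59 degrees, less where a joint would pass 70% of its speed; a pose out of reach is approached as far as the arm can. A call with a number of a shift or a turn outside -1 to 1 is refused whole. A call with a gripper value outside its range is refused whole. "claw" is the opening, from -1 (shut) to 1 (fully open), set as the call begins (left out, the last holds). The fingers move at their own pace and stop on an object; "grip_force" is the grip in N (left out, the last holds). Time passes only in rows, so rows that repeat a pose let the fingers close, or fill a call up. It gives the time, the measured TCP pose, the force and the opening at its end, in the units of the state.
- r.get_state(): the state, without advancing time (a new reading comes with each control period).
- r.snapshot(name): name is "scene" or "top" or "wrist"; returns the picture (480x640x3 uint8, red, green, blue); there is no depth.
- r.get_calibration(name): a dict with "vertical_fov" (degrees; the focal length in pixels is half the picture's height over the tangent of half this angle, whatever the lens; pixels are square), "cx", "cy" (the principal point, pixels), "R" (3x3) and "t" (3): a world point X has camera coordinates R X + t. Camera axes: x right, y down, z forward; pixel columns grow to the right and rows downward; lengths in m; the calibration is good to about 2 mm. A picture is of the moment at which its call begins: read the wrist's pose just before it. get_calibration takes no time and is no camera call; for the wrist camera it gives the pose at the moment of the call.
- r.finish_job(): hands the job in, once; it reports no verdict.
The state is a dict: "clock": time; "q": joint angles; "qd": joint speeds; "joint_torque": joint torques, N m; "tool_pos": TCP position; "eef_rot": TCP orientation; "contact_force": force on the tool from outside, world axes, zero at the start; "moment": the same for the moment, N m; "opening": opening from 0.0 (shut) to 1.0 (fully open).
Only numpy, scipy, OpenCV 4.12 (cv2) and the standard library are available. Lean on these libraries where they do the work, as an engineer would, in place of code of your own. Each camera call takes 0.05 s, during which the arm holds its last target.

## Working session

There is one attempt and no reset: what is moved stays moved. The work goes in short steps, Python scripts to look and compute and a tool call to move; the robot and the scene stay as the last step left them, time stands still between calls to the robot, and variables do not carry over. Pictures are saved under pics/ and viewed, and the job is handed in when it is done.

Besides the shell and the picture viewer there is one more tool, called as a command line: name --argument value ..., lists and objects as JSON in quotes. arm_command: Moves the arm, as the interface text tells. Shift numbers are shares of 1000 mm and turn numbers shares of 45 degrees, none past 1 either way. Its arguments: {"type":"object","properties":{"deltas":{"type":"array","items":{"type":"object","properties":{"dx":{"type":"number","minimum":-1,"maximum":1},"dy":{"type":"number","minimum":-1,"maximum":1},"dz":{"type":"number","minimum":-1,"maximum":1},"wx":{"type":"number","minimum":-1,"maximum":1},"wy":{"type":"number","minimum":-1,"maximum":1},"wz":{"type":"number","minimum":-1,"maximum":1}}}},"claw":{"type":"number"},"grip_force":{"type":"number"}},"required":["deltas"]}

```bash
ls; mkdir -p pics
python3 - <<'E'
from plant import r
import cv2
s=r.get_state();print(s)
for n in("scene","top","wrist"):
    c=r.get_calibration(n);print(n,c)
    cv2.imwrite(f"pics/{n}0.png",r.snapshot(n)[:,:,::-1])
E
```

```text
pics
{'clock': 0.0, 'q': array([ 1.36883747,  0.68997306, -0.19452724,  1.5663307 ,  0.15729324,
        0.90250235, -0.21508298]), 'qd': array([-8.41683898e-04,  4.19234795e-05,  1.78186509e-03, -1.49487765e-03,
       -7.97414459e-05, -8.03011288e-04,  4.55662342e-04]), 'joint_torque': array([-1.16124979e-04, -5.27560079e+01, -1.26648489e+00, -1.53425127e+01,
       -5.25282905e-02,  6.58172314e-03,  1.58617177e-04]), 'tool_pos': array([ 0.14589147, -0.60739855,  0.40392047]), 'eef_rot': array([-0.08331525,  0.70282819, -0.70156172,  0.08307987]), 'contact_force': array([-0.57496811, -0.17150461,  0.46733264]), 'moment': array([-0.00228718, -0.02012034, -0.04471988]), 'opening': 1.0023672170038656}
scene {'vertical_fov': 42.47675672026844, 'cx': 316.30201113528386, 'cy': 239.9847445986376, 'R': array([[ 0.89776428, -0.44036125,  0.01006281],
       [-0.32305357, -0.67379513, -0.66455738],
       [ 0.29942559,  0.59336505, -0.74716948]]), 't': array([-0.33985227,  0.28159051,  0.85182639])}
top {'vertical_fov': 57.544544184162106, 'cx': 332.0033433131601, 'cy': 235.34528230799344, 'R': array([[-0.00194267, -0.99946158,  0.03275311],
       [-0.98167522, -0.00433514, -0.19051239],
       [ 0.1905518 , -0.03252302, -0.98113825]]), 't': array([0.13066884, 0.4849131 , 0.91304017])}
wrist {'vertical_fov': 60.02808919924035, 'cx': 325.30782602271347, 'cy': 240.12533909163818, 'R': array([[ 0.23435911, -0.97214843, -0.0018005 ],
       [-0.9268602 , -0.22399927,  0.30125487],
       [-0.29326776, -0.06893301, -0.95354196]]), 't': array([-0.62397249, -0.041851  ,  0.38968473])}
```

View pics/scene0.png

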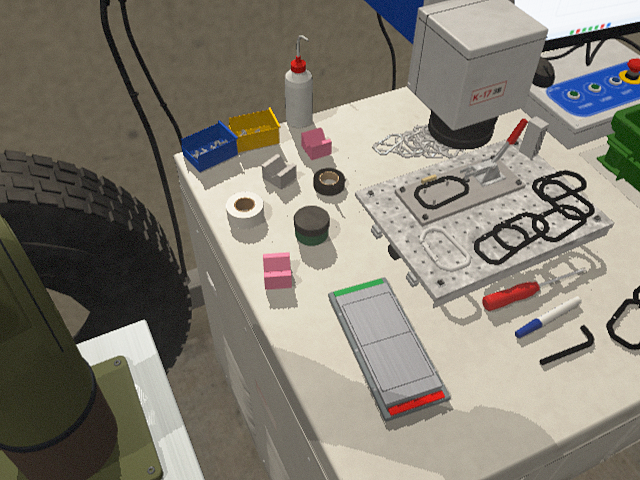

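View pics/top0.png

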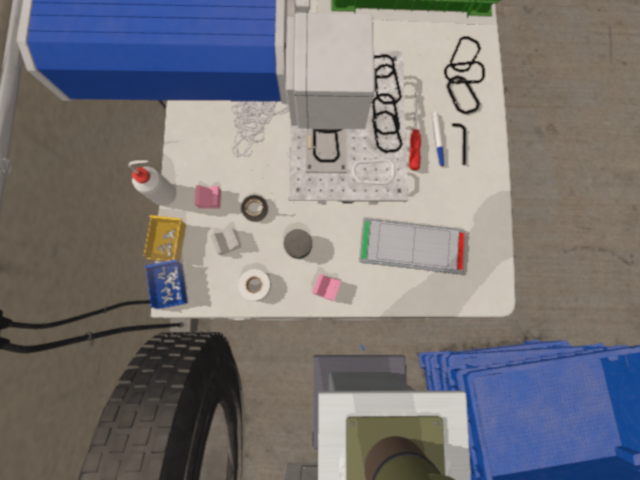

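View pics/wrist0.png

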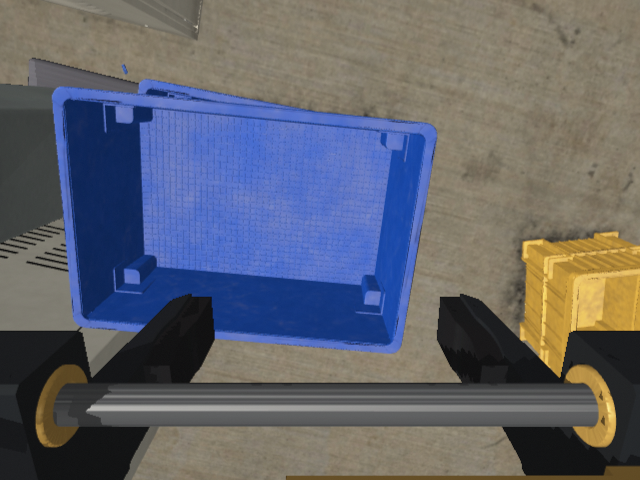

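Candidates for the V-block are grey at top(226,240)/scene(280,173), pink at top(207,197)/scene(316,143), and pink at top(326,287)/scene(277,270). By the description it is the grey one. I'll check it in a close crop and measure.

```bash
cat > h.py <<'E'
import numpy as np,cv2
from plant import r
def K(c):
    f=240/np.tan(np.radians(c["vertical_fov"])/2); return f
def ray(c,uv,z):
    f=K(c);uv=np.atleast_2d(np.array(uv,float))
    d=np.c_[(uv[:,0]-c["cx"])/f,(uv[:,1]-c["cy"])/f,np.ones(len(uv))]
    R=np.array(c["R"]);t=np.array(c["t"]);C=-R.T@t;D=d@R
    return C+D*((z-C[2])/D[:,2])[:,None]
def proj(c,X):
    p=np.atleast_2d(X)@np.array(c["R"]).T+np.array(c["t"]);return p[:,:2]/p[:,2:]*K(c)+[c["cx"],c["cy"]]
E
python3 - <<'E'
from h import *
from scipy.spatial.transform import Rotation as Ro
s=r.get_state();print(np.round(Ro.from_quat(s["eef_rot"]).as_matrix(),3))
c=r.get_calibration("top");sc=r.get_calibration("scene")
T=cv2.imread("pics/top0.png");S=cv2.imread("pics/scene0.png")
a=cv2.resize(T[205:275,190:290],None,fx=8,fy=8,interpolation=cv2.INTER_CUBIC)[:560]
b=cv2.resize(S[140:200,240:320],None,fx=8,fy=8,interpolation=cv2.INTER_CUBIC)
cv2.imwrite("pics/cropt.png",a);cv2.imwrite("pics/crops.png",b)
for nm,im,cc in(("top",T,c),("scene",S,sc)):
    h=cv2.cvtColor(im,cv2.COLOR_BGR2HSV)
    for col,rngs in(("green",[((45,100,60),(85,255,255))]),("red",[((0,170,120),(8,255,255)),((174,170,120),(180,255,255))])):
        m=sum(cv2.inRange(h,*q) for q in rngs)
        n,l,st,ce=cv2.connectedComponentsWithStats(m)
        for i in range(1,n):
            if st[i,4]>60: print(nm,col,st[i],ce[i].round(1),ray(cc,ce[i],0.012).round(4),ray(cc,ce[i],0.02).round(4))
E
```

```text
[[-0.972 -0.     0.234]
 [-0.234  0.001 -0.972]
 [ 0.    -1.    -0.001]]
top green [ 332    0  167   16 1658] [419.    4.9] [[ 1.0893 -0.0924  0.012 ]] [[ 1.0828 -0.0903  0.02  ]]
top green [362 222   7  36 161] [365. 240.] [[0.4807 0.0553 0.012 ]] [[0.4792 0.0562 0.02  ]]
top red [410 130  10  40 320] [414.7 150.3] [[ 0.6975 -0.0663  0.012 ]] [[ 0.6942 -0.0644  0.02  ]]
top red [133 168  15  14 130] [141.  175.1] [[0.63   0.5685 0.012 ]] [[0.6273 0.5652 0.02  ]]
top red [458 233   6  36 140] [460.3 250.6] [[ 0.457  -0.1616  0.012 ]] [[ 0.4557 -0.159   0.02  ]]
scene green [ 597  104   43   84 1641] [623.5 143.2] [[1.1585 0.1476 0.012 ]] [[1.1485 0.1416 0.02  ]]
scene green [334 279  50  18 256] [358.  287.1] [[0.4839 0.0584 0.012 ]] [[0.4805 0.0532 0.02  ]]
scene red [291  56  15  17 133] [297.2  64.4] [[0.6715 0.7001 0.012 ]] [[0.6663 0.6887 0.02  ]]
scene red [628  59  12  11 107] [634.2  63.5] [[1.4017 0.3602 0.012 ]] [[1.3893 0.3521 0.02  ]]
scene red [507 119  20  25 131] [516.  130.4] [[0.9835 0.2773 0.012 ]] [[0.9752 0.27   0.02  ]]
scene red [483 282  56  28 700] [510.3 294.9] [[ 0.702  -0.0644  0.012 ]] [[ 0.6964 -0.0683  0.02  ]]
scene red [388 391  57  24 415] [416.2 402.5] [[ 0.4594 -0.16    0.012 ]] [[ 0.4563 -0.163   0.02  ]]
```

View pics/cropt.png

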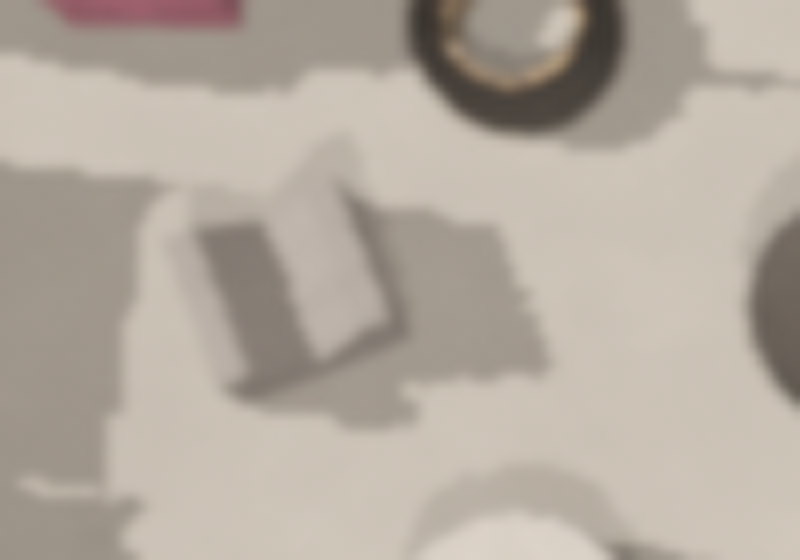

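View pics/crops.png

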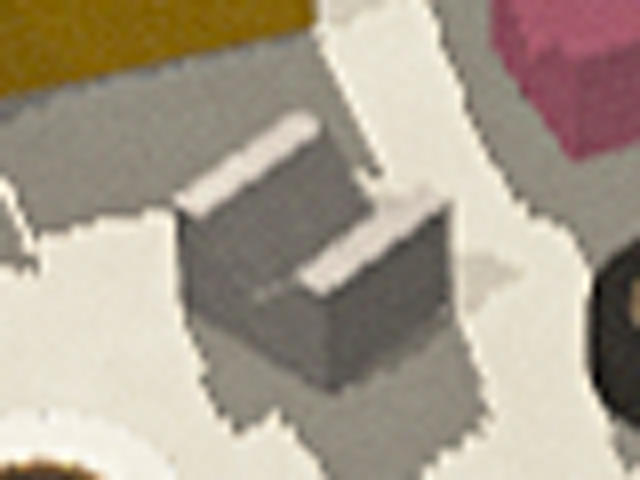

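Both crops show the plain grey V-block, with its groove running up-left in the top view. Now I'll measure its corners.

Run:
```python
from h import *
sc=r.get_calibration("scene");c=r.get_calibration("top")
P=lambda p:np.array(p)/8-.5/8*0+[240,140]
t=ray(sc,P([[177,207],[300,110],[450,203],[325,295]]),0.034)
b=ray(sc,P([[190,305],[333,393],[453,305]]),0)
print("scene top",t.round(4).tolist(),"centre",t.mean(0),np.linalg.norm(np.diff(np.r_[t,t[:1]],axis=0),axis=1))
print("base",b.round(4).tolist(),np.linalg.norm(np.diff(b,axis=0),axis=1),"centre",(b[0]+b[2])/2)
Q=lambda p:np.array(p)/8+[190,205]
# top view: top-face corners
t2=ray(c,Q([[175,235],[340,180],[395,322],[240,378]]),0.034)
print("top",t2.round(4).tolist(),"centre",t2.mean(0),np.linalg.norm(np.diff(np.r_[t2,t2[:1]],axis=0),axis=1))
for v in(t[1]-t[0],t[2]-t[3],t2[3]-t2[0],t2[2]-t2[1]):print("groove yaw",np.degrees(np.arctan2(v[1],v[0])))
for v in(t[2]-t[1],t[3]-t[0],t2[1]-t2[0],t2[2]-t2[3]):print("across",np.degrees(np.arctan2(v[1],v[0])))
for n,uv,z in(("tape",(254,208),.019),("label",(254,284),.03),("pot",(298,244),.044),("pink1",(207,195),.034),("pink2",(326,285),.034)):print(n,ray(c,uv,z).round(3))
```

```text
scene top [[0.4489, 0.3805, 0.034], [0.4899, 0.4004, 0.034], [0.5086, 0.3536, 0.034], [0.4683, 0.3368, 0.034]] centre [0.47891588 0.36784397 0.034     ] [0.04557472 0.05043592 0.04372432 0.04786668]
base [[0.451, 0.3821, 0.0], [0.4699, 0.3385, 0.0], [0.5092, 0.3543, -0.0]] [0.04760305 0.04238584] centre [ 4.80099695e-01  3.68227480e-01 -5.55111512e-17]
top [[0.4878, 0.3949, 0.034], [0.5034, 0.3505, 0.034], [0.4638, 0.3339, 0.034], [0.4482, 0.3753, 0.034]] centre [0.47580086 0.36364785 0.034     ] [0.04702254 0.04298377 0.04423087 0.04418707]
groove yaw 25.915089150233396
groove yaw 22.67448850579738
groove yaw -153.74289845132498
groove yaw -157.30209931272998
across -68.12774261359996
across -66.04299619193847
across -70.55205461381308
across -69.30740704483269
tape [[0.552 0.307 0.019]]
label [[0.38 0.3  0.03]]
pot [[0.465 0.205 0.044]]
pink1 [[0.577 0.41  0.034]]
pink2 [[0.377 0.144 0.034]]
```

```bash
cat >> h.py <<'E'
from scipy.spatial.transform import Rotation as Ro
def target_R(jaw):
    a=np.radians(jaw);z=np.array([np.cos(a),np.sin(a),0]);y=np.array([0,0,-1.]);x=np.cross(y,z);return np.c_[x,y,z]
def plan(pts):
    s=r.get_state();p=np.array(s["tool_pos"]);R=Ro.from_quat(s["eef_rot"]).as_matrix()
    print("t",round(s["clock"],2),"tcp",p.round(4),"F",np.round(s["contact_force"],1),"open",round(s["opening"],3),"q",np.round(s["q"],2))
    print(" jaw",np.degrees(np.arctan2(R[1,2],R[0,2])).round(2),"tilt",np.degrees(np.arccos(-R[2,1])).round(2))
    for *X,j in pts:
        d=R.T@(np.array(X)-p);w=Ro.from_matrix(R.T@target_R(j)).as_rotvec(degrees=True)/45
        print("  d",d.round(4),"w",w.round(4))
E
python3 -c "
from h import *
plan([(.30,-.45,.40,-76),(.40,-.35,.40,-76),(.45,-.05,.40,-72),(.478,.367,.3,-67)])"
```

```text
t 0.15 tcp [ 0.146  -0.6075  0.4041] F [ 0.5  0.7 -0.1] open 0.996 q [ 1.37  0.69 -0.19  1.57  0.16  0.9  -0.22]
 jaw -76.48 tilt 0.08
  d [-0.1866  0.0042 -0.1171] w [ 0.0018 -0.0107  0.0001]
  d [-0.3072  0.0043 -0.191 ] w [ 0.0018 -0.0107  0.0001]
  d [-0.4259  0.0047 -0.471 ] w [ 0.0018 -0.0996  0.    ]
  d [-0.5506  0.1053 -0.8697] w [ 0.0018 -0.2107 -0.    ]
```

arm_command --deltas '[{"dx": -0.04, "dz": -0.025}, {"dx": -0.08, "dz": -0.05}, {"dx": -0.12, "dz": -0.075}, {"dx": -0.16, "dz": -0.1}, {"dx": -0.2, "dz": -0.125}]'

```text
invalid input at $.deltas[0]: expected keys dx, dy, dz, wx, wy, wz
```

arm_command --deltas '[{"dx": -0.04, "dz": -0.025}, {"dx": -0.075, "dz": -0.05}, {"dx": -0.1, "dz": -0.085}, {"dx": -0.12, "dz": -0.13}, {"dx": -0.13, "dz": -0.175}]'

```text
invalid input at $.deltas[0]: expected keys dx, dy, dz, wx, wy, wz
```

```bash
python3 -c "
from h import *
plan([(.45,-.05,.40,-72),(.45,.2,.36,-67),(.478,.367,.3,-67)])"
```

```text
t 0.15 tcp [ 0.146  -0.6075  0.4041] F [ 0.5  0.7 -0.1] open 0.996 q [ 1.37  0.69 -0.19  1.57  0.16  0.9  -0.22]
 jaw -76.48 tilt 0.08
  d [-0.4259  0.0047 -0.471 ] w [ 0.0018 -0.0996  0.    ]
  d [-0.4844  0.045  -0.714 ] w [ 0.0018 -0.2107 -0.    ]
  d [-0.5506  0.1053 -0.8697] w [ 0.0018 -0.2107 -0.    ]
```

All keys are required in every row.

arm_command --deltas '[{"dx": -0.04, "dy": 0, "dz": -0.025, "wx": 0, "wy": 0, "wz": 0}, {"dx": -0.08, "dy": 0, "dz": -0.05, "wx": 0, "wy": 0, "wz": 0}, {"dx": -0.12, "dy": 0, "dz": -0.075, "wx": 0, "wy": 0, "wz": 0}, {"dx": -0.16, "dy": 0, "dz": -0.1, "wx": 0, "wy": 0, "wz": 0}, {"dx": -0.2, "dy": 0, "dz": -0.125, "wx": 0, "wy": 0, "wz": 0}]'

```text
clock: 0.65
tool_pos: [0.3123, -0.4379, 0.4046]
eef_rot: [-0.083, 0.702, -0.702, 0.083]
contact_force: [1.2, -0.0, -0.5]
opening: 1.003
```

arm_command --deltas '[{"dx": -0.04, "dy": 0, "dz": -0.025, "wx": 0, "wy": 0, "wz": 0}, {"dx": -0.075, "dy": 0, "dz": -0.05, "wx": 0, "wy": 0, "wz": 0}, {"dx": -0.1, "dy": 0, "dz": -0.085, "wx": 0, "wy": 0, "wz": 0}, {"dx": -0.12, "dy": 0, "dz": -0.13, "wx": 0, "wy": 0, "wz": 0}, {"dx": -0.13, "dy": 0, "dz": -0.175, "wx": 0, "wy": 0, "wz": 0}]'

```text
clock: 1.15
tool_pos: [0.3981, -0.2367, 0.4046]
eef_rot: [-0.083, 0.702, -0.702, 0.084]
contact_force: [0.7, 0.9, 0.7]
opening: 0.998
```

```bash
python3 -c "
from h import *
plan([(.45,-.05,.40,-72),(.45,.2,.36,-67),(.478,.367,.3,-67)])"
```

```text
t 1.15 tcp [ 0.3981 -0.2367  0.4046] F [0.7 0.9 0.7] open 0.998 q [ 0.54  0.48 -0.16  2.04  0.12  0.63 -1.03]
 jaw -76.39 tilt 0.1
  d [-0.0943  0.0048 -0.1692] w [-0.0002 -0.0976 -0.0023]
  d [-0.1531  0.0448 -0.4122] w [-0.0003 -0.2087 -0.0023]
  d [-0.2195  0.1049 -0.5679] w [-0.0003 -0.2087 -0.0023]
```

arm_command --deltas '[{"dx": -0.022, "dy": 0, "dz": -0.042, "wx": 0, "wy": -0.02, "wz": 0}, {"dx": -0.044, "dy": 0, "dz": -0.084, "wx": 0, "wy": -0.04, "wz": 0}, {"dx": -0.066, "dy": 0, "dz": -0.126, "wx": 0, "wy": -0.06, "wz": 0}, {"dx": -0.088, "dy": 0, "dz": -0.168, "wx": 0, "wy": -0.08, "wz": 0}, {"dx": -0.1, "dy": 0.005, "dz": -0.215, "wx": 0, "wy": -0.1, "wz": 0}]'

```text
clock: 1.65
tool_pos: [0.4452, -0.0046, 0.4001]
eef_rot: [0.11, -0.698, 0.698, -0.112]
contact_force: [0.6, -0.1, 0.9]
opening: 1.003
```

arm_command --deltas '[{"dx": -0.01, "dy": 0.008, "dz": -0.045, "wx": 0, "wy": -0.02, "wz": 0}, {"dx": -0.02, "dy": 0.016, "dz": -0.09, "wx": 0, "wy": -0.04, "wz": 0}, {"dx": -0.03, "dy": 0.024, "dz": -0.135, "wx": 0, "wy": -0.06, "wz": 0}, {"dx": -0.04, "dy": 0.032, "dz": -0.18, "wx": 0, "wy": -0.08, "wz": 0}, {"dx": -0.05, "dy": 0.04, "dz": -0.225, "wx": 0, "wy": -0.1, "wz": 0}]'

```text
clock: 2.15
tool_pos: [0.4213, 0.2248, 0.3593]
eef_rot: [0.138, -0.693, 0.694, -0.138]
contact_force: [0.2, -0.1, 0.4]
opening: 0.999
```

```bash
python3 -c "
from h import *
plan([(.478,.367,.3,-67)])"
```

```text
t 2.15 tcp [0.4213 0.2248 0.3593] F [ 0.2 -0.1  0.4] open 0.999 q [-0.52  0.57 -0.1   2.05  0.11  0.52 -1.88]
 jaw -67.44 tilt 0.02
  d [-0.1069  0.0593 -0.1096] w [-0.0004 -0.0099  0.0001]
```

arm_command --deltas '[{"dx": -0.03, "dy": 0.015, "dz": -0.03, "wx": 0, "wy": -0.01, "wz": 0}, {"dx": -0.06, "dy": 0.03, "dz": -0.06, "wx": 0, "wy": -0.01, "wz": 0}, {"dx": -0.09, "dy": 0.045, "dz": -0.09, "wx": 0, "wy": -0.01, "wz": 0}, {"dx": -0.107, "dy": 0.059, "dz": -0.11, "wx": 0, "wy": -0.01, "wz": 0}, {"dx": -0.107, "dy": 0.059, "dz": -0.11, "wx": 0, "wy": -0.01, "wz": 0}]'

```text
clock: 2.65
tool_pos: [0.4778, 0.3696, 0.2985]
eef_rot: [-0.143, 0.693, -0.692, 0.142]
contact_force: [0.0, -0.4, 0.5]
opening: 1.001
```

```bash
python3 -c "
from h import *
plan([(.478,.367,.172,-67)])
c=r.get_calibration('wrist');im=r.snapshot('wrist')[:,:,::-1].copy()
cv2.imwrite('pics/w1.png',im)
import pickle;pickle.dump(c,open('w1.pkl','wb'))
print(c['R'],c['t'],proj(c,[.478,.367,.034]))
"
```

```text
t 2.65 tcp [0.4778 0.3696 0.2985] F [ 0.  -0.4  0.5] open 1.001 q [-0.69  0.8  -0.08  1.73  0.1   0.62 -1.99]
 jaw -66.77 tilt 0.15
  d [0.0007 0.1265 0.0028] w [0.0032 0.0051 0.0009]
[[ 0.39509333 -0.91863638 -0.0029078 ]
 [-0.87546807 -0.37748241  0.30176596]
 [-0.27831083 -0.11668003 -0.9533776 ]] [0.15158443 0.54837633 0.46419687] [[330.50351793 242.76584709]]
```

View pics/w1.png

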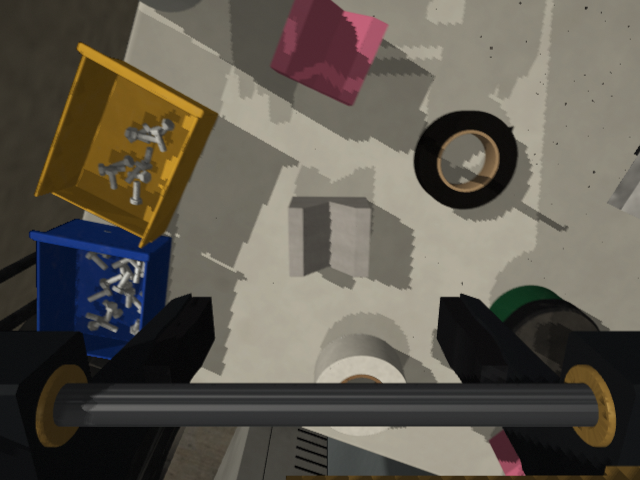

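The wrist view shows the grey V-block squarely between the fingers, with its top corners at about (290,207), (371,208), (369,277) and (289,277). The tape (465,160) and label roll (360,375) are clear.

```bash
python3 -c "
from h import *
import pickle;c=pickle.load(open('w1.pkl','rb'))
im=cv2.imread('pics/w1.png');cv2.imwrite('pics/w1c.png',cv2.resize(im[185:300,270:390],None,fx=5,fy=5,interpolation=cv2.INTER_CUBIC))
t=ray(c,[(289.5,207),(371,207.5),(369,277.5),(290,277)],.034)
print(t.round(4),t.mean(0),np.linalg.norm(np.diff(np.r_[t,t[:1]],axis=0),axis=1))
for v in(t[1]-t[0],t[2]-t[3]):print(np.degrees(np.arctan2(v[1],v[0])))
"
```

```text
[[0.4889 0.3986 0.034 ]
 [0.508  0.3536 0.034 ]
 [0.4665 0.3354 0.034 ]
 [0.447  0.3815 0.034 ]] [0.47759431 0.36725551 0.034     ] [0.04888046 0.04532198 0.04998176 0.04532274]
-67.04920302454136
-67.04994462059062
```

View pics/w1c.png

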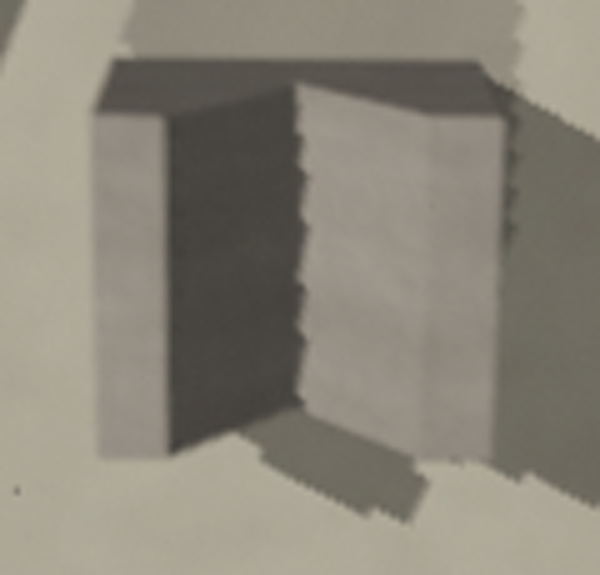

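arm_command --deltas '[{"dx": 0, "dy": 0.02, "dz": 0.002, "wx": 0, "wy": 0.005, "wz": 0}, {"dx": 0, "dy": 0.045, "dz": 0.002, "wx": 0, "wy": 0.005, "wz": 0}, {"dx": 0, "dy": 0.07, "dz": 0.002, "wx": 0, "wy": 0.005, "wz": 0}, {"dx": 0, "dy": 0.09, "dz": 0.002, "wx": 0, "wy": 0.005, "wz": 0}, {"dx": 0, "dy": 0.09, "dz": 0.002, "wx": 0, "wy": 0.005, "wz": 0}]' --claw 0.7

```text
clock: 3.2
tool_pos: [0.4785, 0.3614, 0.2089]
eef_rot: [0.141, -0.692, 0.695, -0.137]
contact_force: [-0.9, -0.2, -0.9]
opening: 0.848
```

```bash
python3 -c "
from h import *
plan([(.4775,.3672,.172,-67)])"
```

```text
t 3.2 tcp [0.4785 0.3614 0.2089] F [-0.9 -0.2 -0.9] open 0.848 q [-0.69  0.93 -0.06  1.77  0.11  0.45 -2.  ]
 jaw -67.34 tilt 0.34
  d [-0.0015  0.0369 -0.0058] w [-0.0034 -0.0075  0.0069]
```

arm_command --deltas '[{"dx": 0, "dy": 0, "dz": 0, "wx": 0, "wy": 0, "wz": 0}, {"dx": 0, "dy": 0, "dz": 0, "wx": 0, "wy": 0, "wz": 0}, {"dx": 0, "dy": 0, "dz": 0, "wx": 0, "wy": 0, "wz": 0}, {"dx": 0, "dy": 0, "dz": 0, "wx": 0, "wy": 0, "wz": 0}, {"dx": 0, "dy": 0, "dz": 0, "wx": 0, "wy": 0, "wz": 0}]'

```text
clock: 3.7
tool_pos: [0.4794, 0.3638, 0.2113]
eef_rot: [-0.139, 0.693, -0.693, 0.14]
contact_force: [-1.4, -0.1, 0.3]
opening: 0.852
```

```bash
python3 -c "
from h import *
plan([(.4775,.3672,.172,-67)])"
```

```text
t 3.7 tcp [0.4794 0.3638 0.2113] F [-1.4 -0.1  0.3] open 0.852 q [-0.69  0.93 -0.06  1.77  0.11  0.45 -2.  ]
 jaw -67.26 tilt 0.05
  d [ 0.0005  0.0393 -0.0039] w [ 0.0002 -0.0059 -0.0011]
```

arm_command --deltas '[{"dx": 0, "dy": 0.012, "dz": -0.001, "wx": 0, "wy": 0, "wz": 0}, {"dx": 0, "dy": 0.024, "dz": -0.003, "wx": 0, "wy": 0, "wz": 0}, {"dx": 0, "dy": 0.034, "dz": -0.003, "wx": 0, "wy": 0, "wz": 0}, {"dx": 0, "dy": 0.038, "dz": -0.003, "wx": 0, "wy": 0, "wz": 0}, {"dx": 0, "dy": 0.038, "dz": -0.003, "wx": 0, "wy": 0, "wz": 0}]'

```text
clock: 4.2
tool_pos: [0.4778, 0.3662, 0.1714]
eef_rot: [0.14, -0.693, 0.694, -0.139]
contact_force: [0.8, -0.5, 0.2]
opening: 0.853
```

```bash
python3 -c "
from h import *
plan([(.4775,.3672,.172,-67)])
cv2.imwrite('pics/w2.png',r.snapshot('wrist')[:,:,::-1])
plan([(.4775,.3672,.172,-67)])
"
```

```text
t 4.2 tcp [0.4778 0.3662 0.1714] F [ 0.8 -0.5  0.2] open 0.853 q [-0.7   1.   -0.05  1.76  0.12  0.38 -2.01]
 jaw -67.25 tilt 0.12
  d [-0.0002 -0.0006 -0.0011] w [-0.001  -0.0057  0.0025]
t 4.25 tcp [0.478  0.3663 0.1721] F [-0.5  0.5 -0.4] open 0.848 q [-0.7   1.   -0.05  1.76  0.12  0.38 -2.01]
 jaw -67.26 tilt 0.06
  d [ 0.0002  0.0001 -0.001 ] w [-0.0006 -0.0059  0.0011]
```

View pics/w2.png

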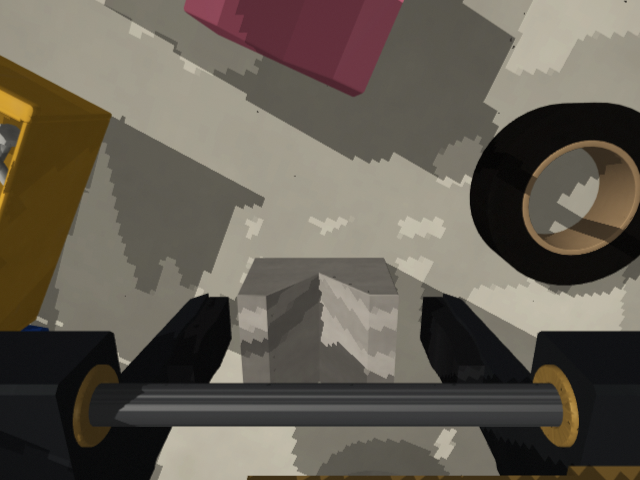

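The block, with its top at about (240–397, 295), sits between the fingers (inner edges 230 and 422), clear of the tape at (560,195). I'm closing at 50 N.

arm_command --deltas '[{"dx": 0, "dy": 0, "dz": -0.001, "wx": 0, "wy": 0, "wz": 0}, {"dx": 0, "dy": 0, "dz": -0.001, "wx": 0, "wy": 0, "wz": 0}, {"dx": 0, "dy": 0, "dz": -0.001, "wx": 0, "wy": 0, "wz": 0}, {"dx": 0, "dy": 0, "dz": -0.001, "wx": 0, "wy": 0, "wz": 0}, {"dx": 0, "dy": 0, "dz": -0.001, "wx": 0, "wy": 0, "wz": 0}]' --claw -1 --grip_force 50

```text
clock: 4.75
tool_pos: [0.4778, 0.3677, 0.1731]
eef_rot: [-0.139, 0.693, -0.693, 0.14]
contact_force: [-0.6, 1.2, 1.7]
opening: 0.563
```

arm_command --deltas '[{"dx": 0, "dy": 0, "dz": 0, "wx": 0, "wy": 0, "wz": 0}, {"dx": 0, "dy": 0, "dz": 0, "wx": 0, "wy": 0, "wz": 0}, {"dx": 0, "dy": 0, "dz": 0, "wx": 0, "wy": 0, "wz": 0}, {"dx": 0, "dy": 0, "dz": 0, "wx": 0, "wy": 0, "wz": 0}, {"dx": 0, "dy": 0, "dz": 0, "wx": 0, "wy": 0, "wz": 0}]'

```text
clock: 5.25
tool_pos: [0.4778, 0.3677, 0.173]
eef_rot: [-0.139, 0.693, -0.693, 0.14]
contact_force: [-0.4, 1.3, 6.4]
opening: 0.56
```

```bash
python3 -c "
from h import *
plan([(.4775,.3672,.172,-67)])
s=r.get_state();print(s['moment'])
"
```

```text
t 5.25 tcp [0.4778 0.3677 0.173 ] F [-0.4  1.3  6.4] open 0.56 q [-0.7   1.   -0.05  1.76  0.12  0.39 -2.01]
 jaw -67.25 tilt 0.05
  d [0.0005 0.001  0.0003] w [ 0.0005 -0.0056 -0.0009]
[ 0.23369863  0.2302197  -0.07516564]
```

arm_command --deltas '[{"dx": 0, "dy": -0.01, "dz": 0, "wx": 0, "wy": 0, "wz": 0}, {"dx": 0, "dy": -0.035, "dz": 0, "wx": 0, "wy": 0, "wz": 0}, {"dx": 0, "dy": -0.07, "dz": 0, "wx": 0, "wy": 0, "wz": 0}, {"dx": 0, "dy": -0.11, "dz": 0, "wx": 0, "wy": 0, "wz": 0}, {"dx": 0, "dy": -0.14, "dz": 0, "wx": 0, "wy": 0, "wz": 0}]'

```text
clock: 5.75
tool_pos: [0.4777, 0.3666, 0.3143]
eef_rot: [0.139, -0.693, 0.694, -0.139]
contact_force: [0.6, 0.3, -4.0]
opening: 0.565
```

```bash
python3 -c "
from h import *
plan([(.44,.2,.31,-80),(.4776,.0176,.30,-96.3)])
cv2.imwrite('pics/w3.png',r.snapshot('wrist')[:,:,::-1])
"
```

```text
t 5.75 tcp [0.4777 0.3666 0.3143] F [ 0.6  0.3 -4. ] open 0.565 q [-0.69  0.77 -0.08  1.72  0.09  0.65 -1.99]
 jaw -67.3 tilt 0.06
  d [0.0991 0.0045 0.1391] w [-0.0013  0.2822  0.0006]
  d [0.1348 0.0147 0.3219] w [-1.400e-03  6.445e-01  4.000e-04]
```

View pics/w3.png

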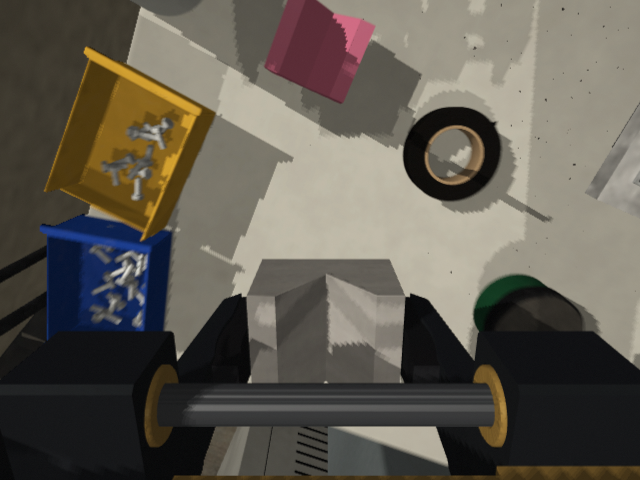

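The block (top at (325,300)) is held square between the fingers, and Fz of about -4 N matches 0.4 kg. Now I'll travel drawn in.

arm_command --deltas '[{"dx": 0.025, "dy": 0, "dz": 0.028, "wx": 0, "wy": 0.06, "wz": 0}, {"dx": 0.05, "dy": 0, "dz": 0.056, "wx": 0, "wy": 0.12, "wz": 0}, {"dx": 0.075, "dy": 0, "dz": 0.09, "wx": 0, "wy": 0.18, "wz": 0}, {"dx": 0.095, "dy": 0, "dz": 0.125, "wx": 0, "wy": 0.24, "wz": 0}, {"dx": 0.105, "dy": 0, "dz": 0.165, "wx": 0, "wy": 0.3, "wz": 0}]'

```text
clock: 6.3
tool_pos: [0.4424, 0.1728, 0.3121]
eef_rot: [0.058, -0.704, 0.705, -0.055]
contact_force: [1.4, 0.0, -4.7]
opening: 0.562
```

```bash
python3 -c "
from h import *
plan([(.4776,.0176,.30,-96.3)])
"
```

```text
t 6.3 tcp [0.4424 0.1728 0.3121] F [ 1.4  0.  -4.7] open 0.562 q [-0.44  0.66 -0.05  2.1   0.08  0.39 -1.96]
 jaw -80.77 tilt 0.27
  d [-0.0099  0.0122  0.1588] w [-0.0026  0.3452  0.0055]
```

arm_command --deltas '[{"dx": 0, "dy": 0, "dz": 0.035, "wx": 0, "wy": 0.08, "wz": 0}, {"dx": 0, "dy": 0, "dz": 0.07, "wx": 0, "wy": 0.16, "wz": 0}, {"dx": -0.005, "dy": 0.005, "dz": 0.11, "wx": 0, "wy": 0.25, "wz": 0}, {"dx": -0.01, "dy": 0.01, "dz": 0.145, "wx": 0, "wy": 0.32, "wz": 0}, {"dx": -0.01, "dy": 0.01, "dz": 0.159, "wx": 0, "wy": 0.345, "wz": 0}]'

```text
clock: 6.8
tool_pos: [0.4802, 0.0147, 0.3018]
eef_rot: [-0.041, -0.705, 0.707, 0.042]
contact_force: [-0.3, -0.3, -4.3]
opening: 0.566
```

arm_command --deltas '[{"dx": 0, "dy": 0, "dz": 0, "wx": 0, "wy": 0, "wz": 0}, {"dx": 0, "dy": 0, "dz": 0, "wx": 0, "wy": 0, "wz": 0}, {"dx": 0, "dy": 0, "dz": 0, "wx": 0, "wy": 0, "wz": 0}, {"dx": 0, "dy": 0, "dz": 0, "wx": 0, "wy": 0, "wz": 0}, {"dx": 0, "dy": 0, "dz": 0, "wx": 0, "wy": 0, "wz": 0}]'

```text
clock: 7.3
tool_pos: [0.4799, 0.0204, 0.3028]
eef_rot: [0.038, 0.706, -0.706, -0.038]
contact_force: [0.7, -0.1, -4.6]
opening: 0.563
```

```bash
python3 -c "
from h import *
plan([(.4776,.0176,.20,-96.3)])
c=r.get_calibration('wrist')
import pickle;pickle.dump(c,open('w4.pkl','wb'))
cv2.imwrite('pics/w4.png',r.snapshot('wrist')[:,:,::-1])
cv2.imwrite('pics/s4.png',r.snapshot('scene')[:,:,::-1])
"
```

```text
t 7.3 tcp [0.4799 0.0204 0.3028] F [ 0.7 -0.1 -4.6] open 0.563 q [-0.12  0.68 -0.03  2.09  0.05  0.37 -1.87]
 jaw -96.16 tilt 0.02
  d [0.002  0.1028 0.003 ] w [0.0005 0.0031 0.0001]
```

View pics/w4.png

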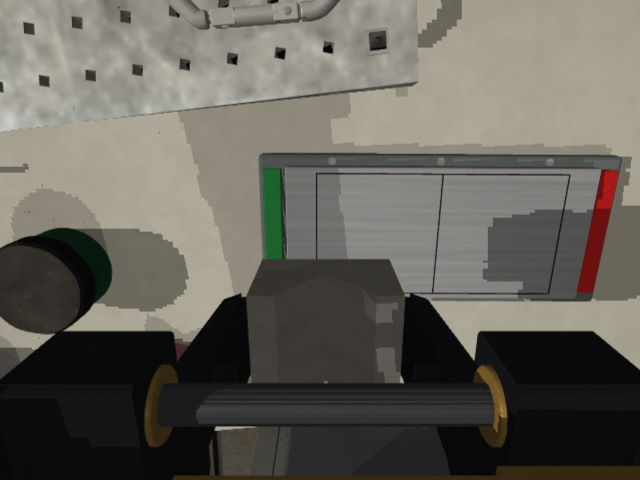

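View pics/s4.png

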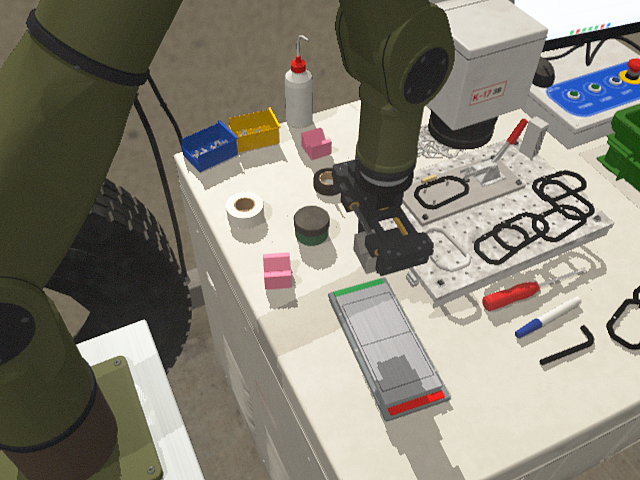

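The wrist picture shows the plate with green at (272,215), red at (600,230), its mid line from (443,175) to (433,293), and the far face edge at row 168. I'll refine the plate pose from these.

```bash
python3 -c "
from h import *
import pickle;c=pickle.load(open('w4.pkl','rb'))
a=ray(c,[(443,175),(433,293),(317,174),(569,175),(549,293),(285,168),(603,169.5),(578,293.5)],.02)
print(a.round(4));print('mid',(a[0]+a[1])/2, 'yaw line',[np.degrees(np.arctan2(*(v)[[1,0]])) for v in(a[3]-a[2],a[6]-a[5])],'len',np.linalg.norm(a[6]-a[5]),np.linalg.norm(a[7]-a[6]),np.linalg.norm(a[3]-a[2]))
b=ray(c,[(281,153.5),(622,156),(593,301)],.012);print(b.round(4),np.linalg.norm(b[1]-b[0]),np.linalg.norm(b[2]-b[1]))
# block top in hand
t=ray(c,[(262,262),(391,262)],.3028-.147+.009);print(t)
"
```

```text
[[ 0.5101 -0.0572  0.02  ]
 [ 0.4294 -0.0486  0.02  ]
 [ 0.5192  0.0216  0.02  ]
 [ 0.5016 -0.1361  0.02  ]
 [ 0.4208 -0.128   0.02  ]
 [ 0.525   0.0411  0.02  ]
 [ 0.5028 -0.1571  0.02  ]
 [ 0.4183 -0.1479  0.02  ]]
mid [ 0.46971653 -0.05293838  0.02      ] yaw line [np.float64(-96.34621383356829), np.float64(-96.38806912552947)] len 0.19941965409132023 0.08500676051294243 0.15867786880234291
[[ 0.5334  0.0433  0.012 ]
 [ 0.5086 -0.1735  0.012 ]
 [ 0.407  -0.1639  0.012 ]] 0.2182319966040474 0.10206507767826847
[[ 0.51586616  0.03577207  0.1648    ]
 [ 0.5117367  -0.00276233  0.1648    ]]
```

arm_command --deltas '[{"dx": 0.002, "dy": 0.025, "dz": 0.004, "wx": 0, "wy": 0.004, "wz": 0}, {"dx": 0.002, "dy": 0.055, "dz": 0.004, "wx": 0, "wy": 0.004, "wz": 0}, {"dx": 0.002, "dy": 0.08, "dz": 0.004, "wx": 0, "wy": 0.004, "wz": 0}, {"dx": 0.002, "dy": 0.095, "dz": 0.004, "wx": 0, "wy": 0.004, "wz": 0}, {"dx": 0.002, "dy": 0.1, "dz": 0.004, "wx": 0, "wy": 0.004, "wz": 0}]'

```text
clock: 7.9
tool_pos: [0.4774, 0.0158, 0.2013]
eef_rot: [-0.039, -0.706, 0.706, 0.04]
contact_force: [-0.4, 0.1, -4.1]
opening: 0.562
```

arm_command --deltas '[{"dx": 0, "dy": 0, "dz": 0, "wx": 0, "wy": 0, "wz": 0}, {"dx": 0, "dy": 0, "dz": 0, "wx": 0, "wy": 0, "wz": 0}, {"dx": 0, "dy": 0, "dz": 0, "wx": 0, "wy": 0, "wz": 0}, {"dx": 0, "dy": 0, "dz": 0, "wx": 0, "wy": 0, "wz": 0}, {"dx": 0, "dy": 0, "dz": 0, "wx": 0, "wy": 0, "wz": 0}]'

```text
clock: 8.4
tool_pos: [0.4778, 0.0155, 0.2032]
eef_rot: [0.04, 0.706, -0.706, -0.04]
contact_force: [-0.1, -0.6, -4.3]
opening: 0.564
```

```bash
python3 -c "
from h import *
plan([(.4773,.0166,.193,-96.35),(.4617,-.1226,.193,-96.35)])
"
```

```text
t 8.4 tcp [0.4778 0.0155 0.2032] F [-0.1 -0.6 -4.3] open 0.564 q [-0.12  0.88 -0.01  2.14  0.07  0.12 -1.88]
 jaw -96.47 tilt 0.06
  d [ 0.0007  0.0102 -0.001 ] w [ 0.0002 -0.0027 -0.0013]
  d [0.0005 0.0102 0.139 ] w [ 0.0002 -0.0027 -0.0013]
```

arm_command --deltas '[{"dx": 0, "dy": 0.002, "dz": 0, "wx": 0, "wy": 0, "wz": 0}, {"dx": 0, "dy": 0.004, "dz": 0, "wx": 0, "wy": 0, "wz": 0}, {"dx": 0, "dy": 0.006, "dz": 0, "wx": 0, "wy": 0, "wz": 0}, {"dx": 0, "dy": 0.008, "dz": 0, "wx": 0, "wy": 0, "wz": 0}, {"dx": 0, "dy": 0.008, "dz": 0, "wx": 0, "wy": 0, "wz": 0}]'

```text
clock: 8.9
tool_pos: [0.4776, 0.0155, 0.1943]
eef_rot: [-0.04, -0.706, 0.706, 0.04]
contact_force: [0.4, 0.4, -4.4]
opening: 0.56
```

arm_command --deltas '[{"dx": 0, "dy": 0.0005, "dz": 0, "wx": 0, "wy": 0, "wz": 0}, {"dx": 0, "dy": 0.001, "dz": 0, "wx": 0, "wy": 0, "wz": 0}, {"dx": 0, "dy": 0.0015, "dz": 0, "wx": 0, "wy": 0, "wz": 0}, {"dx": 0, "dy": 0.002, "dz": 0, "wx": 0, "wy": 0, "wz": 0}, {"dx": 0, "dy": 0.002, "dz": 0, "wx": 0, "wy": 0, "wz": 0}]'

```text
clock: 9.4
tool_pos: [0.4776, 0.0155, 0.193]
eef_rot: [-0.04, -0.706, 0.706, 0.04]
contact_force: [-0.9, 0.5, 0.8]
opening: 0.563
```

arm_command --deltas '[{"dx": 0, "dy": 0.0005, "dz": 0, "wx": 0, "wy": 0, "wz": 0}, {"dx": 0, "dy": 0.001, "dz": 0, "wx": 0, "wy": 0, "wz": 0}, {"dx": 0, "dy": 0.001, "dz": 0, "wx": 0, "wy": 0, "wz": 0}, {"dx": 0, "dy": 0.001, "dz": 0, "wx": 0, "wy": 0, "wz": 0}, {"dx": 0, "dy": 0.001, "dz": 0, "wx": 0, "wy": 0, "wz": 0}]'

```text
clock: 9.9
tool_pos: [0.4775, 0.0155, 0.193]
eef_rot: [0.04, 0.706, -0.706, -0.04]
contact_force: [-2.0, 0.4, 13.4]
opening: 0.564
```

arm_command --deltas '[{"dx": 0, "dy": 0.0003, "dz": 0.001, "wx": 0, "wy": 0, "wz": 0}, {"dx": 0, "dy": 0.0003, "dz": 0.003, "wx": 0, "wy": 0, "wz": 0}, {"dx": 0, "dy": 0.0003, "dz": 0.006, "wx": 0, "wy": 0, "wz": 0}, {"dx": 0, "dy": 0.0003, "dz": 0.009, "wx": 0, "wy": 0, "wz": 0}, {"dx": 0, "dy": 0.0003, "dz": 0.012, "wx": 0, "wy": 0, "wz": 0}]'

```text
clock: 10.4
tool_pos: [0.4775, 0.0077, 0.193]
eef_rot: [0.04, 0.708, -0.704, -0.036]
contact_force: [0.5, 10.0, 15.9]
opening: 0.565
```

arm_command --deltas '[{"dx": 0, "dy": 0, "dz": 0.003, "wx": 0, "wy": 0, "wz": 0}, {"dx": 0, "dy": 0, "dz": 0.006, "wx": 0, "wy": 0, "wz": 0}, {"dx": 0, "dy": 0, "dz": 0.009, "wx": 0, "wy": 0, "wz": 0}, {"dx": 0, "dy": 0, "dz": 0.012, "wx": 0, "wy": 0, "wz": 0}, {"dx": 0, "dy": 0, "dz": 0.015, "wx": 0, "wy": 0, "wz": 0}]'

```text
clock: 10.9
tool_pos: [0.4766, -0.0077, 0.193]
eef_rot: [0.041, 0.708, -0.704, -0.036]
contact_force: [1.2, 11.3, 14.9]
opening: 0.562
```

```bash
python3 -c "
from h import *
plan([(.4617,-.1226,.193,-96.35)])
"
```

```text
t 10.9 tcp [ 0.4766 -0.0077  0.193 ] F [ 1.2 11.3 14.9] open 0.562 q [-0.07  0.9  -0.02  2.15  0.09  0.08 -1.85]
 jaw -96.17 tilt 0.54
  d [ 0.0025 -0.0007  0.1159] w [ 0.0083  0.004  -0.0086]
```

arm_command --deltas '[{"dx": 0.0001, "dy": 0, "dz": 0.003, "wx": 0, "wy": 0, "wz": 0}, {"dx": 0.0002, "dy": 0.0001, "dz": 0.006, "wx": 0, "wy": 0, "wz": 0}, {"dx": 0.0003, "dy": 0.0001, "dz": 0.009, "wx": 0, "wy": 0, "wz": 0}, {"dx": 0.0004, "dy": 0.0001, "dz": 0.012, "wx": 0, "wy": 0, "wz": 0}, {"dx": 0.0005, "dy": 0.0001, "dz": 0.015, "wx": 0, "wy": 0, "wz": 0}]'

```text
clock: 11.4
tool_pos: [0.4747, -0.0225, 0.193]
eef_rot: [0.041, 0.708, -0.704, -0.035]
contact_force: [1.9, 10.3, 15.7]
opening: 0.565
```

```bash
python3 -c "
from h import *
plan([(.4617,-.1226,.193,-96.35)])
"
```

```text
t 11.4 tcp [ 0.4747 -0.0225  0.193 ] F [ 1.9 10.3 15.7] open 0.565 q [-0.04  0.9  -0.02  2.15  0.11  0.08 -1.84]
 jaw -96.16 tilt 0.58
  d [ 0.0022 -0.0006  0.101 ] w [ 0.0085  0.0043 -0.0097]
```

arm_command --deltas '[{"dx": 0.0002, "dy": 0, "dz": 0.003, "wx": 0, "wy": 0, "wz": 0}, {"dx": 0.0004, "dy": 0, "dz": 0.006, "wx": 0, "wy": 0, "wz": 0}, {"dx": 0.0006, "dy": 0, "dz": 0.009, "wx": 0, "wy": 0, "wz": 0}, {"dx": 0.0008, "dy": 0, "dz": 0.012, "wx": 0, "wy": 0, "wz": 0}, {"dx": 0.001, "dy": 0, "dz": 0.015, "wx": 0, "wy": 0, "wz": 0}]'

```text
clock: 11.9
tool_pos: [0.4722, -0.0374, 0.193]
eef_rot: [0.041, 0.708, -0.704, -0.035]
contact_force: [1.1, 10.8, 16.9]
opening: 0.563
```

arm_command --deltas '[{"dx": 0.0001, "dy": 0, "dz": 0.003, "wx": 0, "wy": 0, "wz": 0}, {"dx": 0.0002, "dy": 0, "dz": 0.006, "wx": 0, "wy": 0, "wz": 0}, {"dx": 0.0003, "dy": 0, "dz": 0.009, "wx": 0, "wy": 0, "wz": 0}, {"dx": 0.0004, "dy": 0, "dz": 0.012, "wx": 0, "wy": 0, "wz": 0}, {"dx": 0.0005, "dy": 0, "dz": 0.015, "wx": 0, "wy": 0, "wz": 0}]'

```text
clock: 12.4
tool_pos: [0.4699, -0.0521, 0.193]
eef_rot: [0.041, 0.708, -0.704, -0.035]
contact_force: [2.6, 10.8, 16.7]
opening: 0.563
```

```bash
python3 -c "
from h import *
plan([(.4617,-.1226,.193,-96.35)])
"
```

```text
t 12.4 tcp [ 0.4699 -0.0521  0.193 ] F [ 2.6 10.8 16.7] open 0.563 q [ 0.03  0.9  -0.02  2.16  0.14  0.07 -1.8 ]
 jaw -96.14 tilt 0.57
  d [ 0.0006 -0.0004  0.0709] w [ 0.0081  0.0046 -0.0097]
```

Mid-stroke, with contact at about 21 N and the block on the centre line. Continuing.

arm_command --deltas '[{"dx": 0, "dy": 0, "dz": 0.003, "wx": 0, "wy": 0, "wz": 0}, {"dx": 0, "dy": 0, "dz": 0.006, "wx": 0, "wy": 0, "wz": 0}, {"dx": 0, "dy": 0, "dz": 0.009, "wx": 0, "wy": 0, "wz": 0}, {"dx": 0, "dy": 0, "dz": 0.012, "wx": 0, "wy": 0, "wz": 0}, {"dx": 0, "dy": 0, "dz": 0.015, "wx": 0, "wy": 0, "wz": 0}]'

```text
clock: 12.9
tool_pos: [0.4681, -0.067, 0.193]
eef_rot: [0.04, 0.708, -0.704, -0.035]
contact_force: [1.2, 11.4, 16.0]
opening: 0.566
```

arm_command --deltas '[{"dx": 0, "dy": 0, "dz": 0.003, "wx": 0, "wy": 0, "wz": 0}, {"dx": 0, "dy": 0, "dz": 0.006, "wx": 0, "wy": 0, "wz": 0}, {"dx": 0, "dy": 0, "dz": 0.009, "wx": 0, "wy": 0, "wz": 0}, {"dx": 0, "dy": 0, "dz": 0.012, "wx": 0, "wy": 0, "wz": 0}, {"dx": 0, "dy": 0, "dz": 0.015, "wx": 0, "wy": 0, "wz": 0}]'

```text
clock: 13.4
tool_pos: [0.4663, -0.0818, 0.193]
eef_rot: [0.04, 0.708, -0.704, -0.035]
contact_force: [0.6, 12.1, 16.7]
opening: 0.565
```

```bash
python3 -c "
from h import *
plan([(.4617,-.1226,.193,-96.35)])
"
```

```text
t 13.4 tcp [ 0.4663 -0.0818  0.193 ] F [ 0.6 12.1 16.7] open 0.565 q [ 0.09  0.9  -0.02  2.16  0.17  0.08 -1.77]
 jaw -96.13 tilt 0.53
  d [ 0.0003 -0.0002  0.041 ] w [ 0.0078  0.0049 -0.0087]
```

arm_command --deltas '[{"dx": 0, "dy": 0, "dz": 0.003, "wx": 0, "wy": 0, "wz": 0}, {"dx": 0, "dy": 0, "dz": 0.006, "wx": 0, "wy": 0, "wz": 0}, {"dx": 0, "dy": 0, "dz": 0.009, "wx": 0, "wy": 0, "wz": 0}, {"dx": 0, "dy": 0, "dz": 0.012, "wx": 0, "wy": 0, "wz": 0}, {"dx": 0, "dy": 0, "dz": 0.015, "wx": 0, "wy": 0, "wz": 0}]'

```text
clock: 13.9
tool_pos: [0.4646, -0.0967, 0.193]
eef_rot: [0.04, 0.708, -0.704, -0.035]
contact_force: [2.3, 11.7, 17.4]
opening: 0.562
```

arm_command --deltas '[{"dx": 0, "dy": 0, "dz": 0.003, "wx": 0, "wy": 0, "wz": 0}, {"dx": 0, "dy": 0, "dz": 0.006, "wx": 0, "wy": 0, "wz": 0}, {"dx": 0, "dy": 0, "dz": 0.009, "wx": 0, "wy": 0, "wz": 0}, {"dx": 0, "dy": 0, "dz": 0.012, "wx": 0, "wy": 0, "wz": 0}, {"dx": 0, "dy": 0, "dz": 0.015, "wx": 0, "wy": 0, "wz": 0}]'

```text
clock: 14.4
tool_pos: [0.4629, -0.1116, 0.193]
eef_rot: [0.04, 0.708, -0.704, -0.035]
contact_force: [1.9, 10.9, 17.7]
opening: 0.565
```

arm_command --deltas '[{"dx": 0, "dy": 0, "dz": 0.003, "wx": 0, "wy": 0, "wz": 0}, {"dx": 0, "dy": 0, "dz": 0.006, "wx": 0, "wy": 0, "wz": 0}, {"dx": 0, "dy": 0, "dz": 0.009, "wx": 0, "wy": 0, "wz": 0}, {"dx": 0, "dy": 0, "dz": 0.011, "wx": 0, "wy": 0, "wz": 0}, {"dx": 0, "dy": 0, "dz": 0.011, "wx": 0, "wy": 0, "wz": 0}]'

```text
clock: 14.9
tool_pos: [0.4616, -0.1231, 0.193]
eef_rot: [0.04, 0.708, -0.704, -0.036]
contact_force: [1.7, 10.3, 16.6]
opening: 0.564
```

```bash
python3 -c "
from h import *
plan([(.4617,-.1226,.193,-96.35)])
cv2.imwrite('pics/t5.png',r.snapshot('top')[:,:,::-1])
cv2.imwrite('pics/w5.png',r.snapshot('wrist')[:,:,::-1])
plan([(.4617,-.1226,.193,-96.35)])
"
```

```text
t 14.9 tcp [ 0.4616 -0.1231  0.193 ] F [ 1.7 10.3 16.6] open 0.564 q [ 0.19  0.9  -0.03  2.14  0.21  0.09 -1.72]
 jaw -96.17 tilt 0.46
  d [-0.0001  0.     -0.0005] w [ 0.0064  0.0039 -0.008 ]
t 15.0 tcp [ 0.4616 -0.123   0.193 ] F [ 1.8 10.6 17.3] open 0.563 q [ 0.18  0.9  -0.03  2.14  0.21  0.09 -1.72]
 jaw -96.17 tilt 0.46
  d [-0.0001  0.     -0.0004] w [ 0.0063  0.004  -0.008 ]
```

View pics/w5.png

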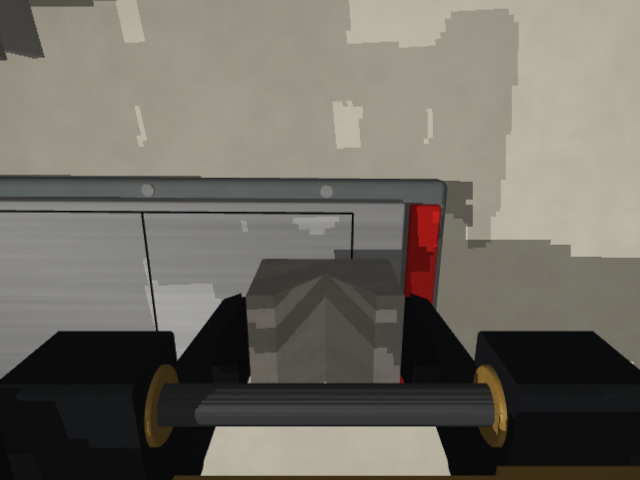

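The block sits at the red end, just short of the red strip (424,250), still pressed with about 21 N. Lifting straight up.

arm_command --deltas '[{"dx": 0, "dy": -0.003, "dz": 0, "wx": 0, "wy": 0, "wz": 0}, {"dx": 0, "dy": -0.01, "dz": 0, "wx": 0, "wy": 0, "wz": 0}, {"dx": 0, "dy": -0.025, "dz": 0, "wx": 0, "wy": 0, "wz": 0}, {"dx": 0, "dy": -0.045, "dz": 0, "wx": 0, "wy": 0, "wz": 0}, {"dx": 0, "dy": -0.065, "dz": 0, "wx": 0, "wy": 0, "wz": 0}]'

```text
clock: 15.5
tool_pos: [0.4589, -0.127, 0.2567]
eef_rot: [-0.04, -0.706, 0.706, 0.041]
contact_force: [1.3, -0.4, -4.3]
opening: 0.556
```

arm_command --deltas '[{"dx": 0, "dy": -0.02, "dz": 0, "wx": 0, "wy": 0, "wz": 0}, {"dx": 0, "dy": -0.037, "dz": 0, "wx": 0, "wy": 0, "wz": 0}, {"dx": 0, "dy": -0.05, "dz": 0, "wx": 0, "wy": 0, "wz": 0}, {"dx": 0, "dy": -0.055, "dz": 0, "wx": 0, "wy": 0, "wz": 0}, {"dx": 0, "dy": -0.057, "dz": 0, "wx": 0, "wy": 0, "wz": 0}]'

```text
clock: 16.0
tool_pos: [0.4592, -0.1268, 0.3136]
eef_rot: [-0.04, -0.706, 0.706, 0.04]
contact_force: [0.2, -0.2, -5.2]
opening: 0.566
```

arm_command --deltas '[{"dx": 0, "dy": 0, "dz": 0, "wx": 0, "wy": 0, "wz": 0}, {"dx": 0, "dy": 0, "dz": 0, "wx": 0, "wy": 0, "wz": 0}, {"dx": 0, "dy": 0, "dz": 0, "wx": 0, "wy": 0, "wz": 0}, {"dx": 0, "dy": 0, "dz": 0, "wx": 0, "wy": 0, "wz": 0}, {"dx": 0, "dy": 0, "dz": 0, "wx": 0, "wy": 0, "wz": 0}]'

```text
clock: 16.5
tool_pos: [0.4595, -0.1263, 0.3131]
eef_rot: [-0.04, -0.706, 0.706, 0.04]
contact_force: [0.3, 0.3, -3.5]
opening: 0.562
```

arm_command --deltas '[{"dx": 0, "dy": 0, "dz": 0, "wx": 0, "wy": 0, "wz": 0}, {"dx": 0, "dy": 0, "dz": 0, "wx": 0, "wy": 0, "wz": 0}, {"dx": 0, "dy": 0, "dz": 0, "wx": 0, "wy": 0, "wz": 0}, {"dx": 0, "dy": 0, "dz": 0, "wx": 0, "wy": 0, "wz": 0}, {"dx": 0, "dy": 0, "dz": 0, "wx": 0, "wy": 0, "wz": 0}]'

```text
clock: 17.0
tool_pos: [0.4596, -0.1263, 0.3133]
eef_rot: [-0.04, -0.706, 0.706, 0.04]
contact_force: [0.1, 0.8, -4.5]
opening: 0.56
```

```bash
python3 -c "
from h import *
plan([(.4617,-.1226,.313,-96.35)])
print(r.get_state()['qd'].round(3))
cv2.imwrite('pics/w6.png',r.snapshot('wrist')[:,:,::-1])
a=r.snapshot('scene')[:,:,::-1];cv2.imwrite('pics/s6.png',a)
plan([(.4617,-.1226,.313,-96.35)])
"
```

```text
t 17.0 tcp [ 0.4596 -0.1263  0.3133] F [ 0.1  0.8 -4.5] open 0.56 q [ 0.24  0.66 -0.11  2.09  0.18  0.4  -1.69]
 jaw -96.47 tilt 0.0
  d [-0.0017  0.0003 -0.004 ] w [-0.0001 -0.0027 -0.0001]
[-0.001  0.001  0.     0.     0.    -0.002  0.003]
t 17.1 tcp [ 0.4595 -0.1264  0.3133] F [ 0.1  0.4 -4.4] open 0.564 q [ 0.24  0.66 -0.11  2.09  0.18  0.4  -1.69]
 jaw -96.47 tilt 0.0
  d [-0.0017  0.0003 -0.004 ] w [-0.0001 -0.0027 -0.    ]
```

View pics/w6.png

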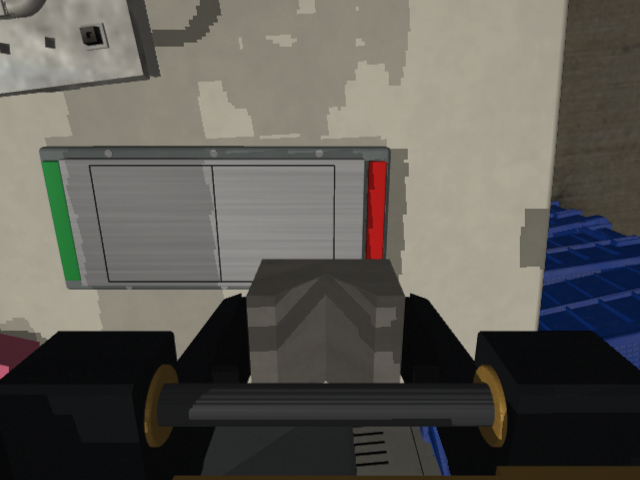

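View pics/s6.png

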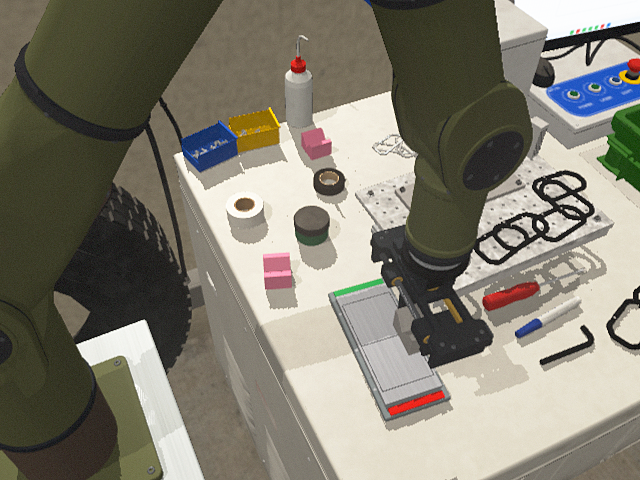

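The block is held square and level in the gripper at wrist(325,310), above the red end. The tape (328,181), pot (311,224) and label roll (245,210) are where they started. Handing in.

```bash
python3 -c "
from plant import r
print(r.finish_job())"
```

```text
the job is handed in; nothing more can be done
None
```

I lapped the grey V-block along the plate from the green end to the red end and handed the job in at 17.1 s, with the block still held above the red end. No verdict was reported.

- **Stroke:** I gripped the block at 50 N, set it down about 1 mm from the start place and pressed to about 18 N. I then slid it in one straight stroke with contact at about 19–22 N at every reading. It stayed within about 3 mm of the centre line and tilted at most 0.6° by the tool's reading.
- **Finish:** It arrived under 1 mm from the finish place, still pressed at about 21 N, and I lifted it straight up.
- **Last checks:**
  - The block's base is about 12 cm above the plate's face and about 4 mm from the finish place horizontally.
  - Tool tilt is 0.0°, the joints are practically still, and the measured load of -4.4 N matches the block's weight.
  - In the final scene picture the grease pot, tape roll and label roll appear to be in their original places.

Two things were slightly off. The tool sprang about 4 mm sideways when the friction released at lift-off, which is well inside the tolerance. Joint 6 came down to about 0.07 rad in mid-stroke, close to its limit of 0.04 but within range.

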